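# Reset the ultrasonic cleaner's cut-out

## Robot

A 6-joint arm with a two-finger parallel gripper is mounted at the origin on the work surface. World frame = base frame: x ahead of the robot, y to its left, z up, the work surface at z = 0. Lengths are in mm, angles in degrees, forces in N, time in s.
With the tool pointing down it reaches from about 350 to 850 mm from the base axis. Payload 8.1 kg.
Tool frame: the origin (TCP) lies midway between the tips of the shut fingers; the grasp point (between the pads) lies 19 mm behind it; z points along the fingers, y is the direction in which the jaws open and shut (so a half turn about z gives the same grasp; the last joint's range is limited). The gripper opens to 85 mm and grips with 20 to 120 N. Pads are 22 mm wide; open, the fingers measure 114 mm over their backs; the gripper's body (76 mm by 85 mm) begins 54 mm behind the grasp point. The pads swing forward as they close: fully open they stand 13 mm farther back than shut.
Start: joints at [-70.611, 7.471, 85.268, -0, 87.261, -4.893], TCP at [246.756, -546.916, 231.292] pointing down, gripper open.
Joint ranges: [-169.43, 169.43], [-51.17, 129.36], [1.28, 143.12], [-76.62, 256.62], [0, 156.53], [-152.29, 152.29]. Speed limits (degrees/s): [136.94, 136.94, 159.86, 180, 180, 180].

## Interface

Orientations are given as [roll, pitch, yaw] about the fixed x, y, z axes, in that order (R = Rz(yaw) Ry(pitch) Rx(roll)).
In Python, from bench import telemetry, snapshot, camera_params, job gives the robot as it stands. The module is installed in compiled form; this text tells all that it offers.
- The arm moves only by the shell command python3 -m jog 'ROWS' [FORCE]. ROWS is JSON, a list that holds one entry, the list of rows, each a list of 7 numbers: the shift along the tool's x, y, z in units of 50 mm (1.0 is 50 mm), then the turn, a rotation vector about the tool's x, y, z in units of 2 pi rad (1.0 is 2 pi rad), then the opening, from 0 (shut) to 1 (fully open). In form: [[[dx, dy, dz, rx, ry, rz, claw], ...]]. A call has 1 to 12 rows; each row shifts and turns the commanded pose from where the row before left it, along the tool's axes as they then stand; what a row does not reach is not made up. A row lasts 1/8 s, in which the tool goes at most 62.5 mm and 10.7 degrees, less where a joint would pass 70% of its speed; a pose out of reach is approached as far as the arm can. A call with a number of a shift or a turn outside -1 to 1 is refused whole. A call with a gripper value outside its range is refused whole. The fingers move at their own pace and stop on an object; FORCE is the grip in N (left out, the last holds). Time passes only in rows, so rows that do not move let the fingers close. It gives the time, the measured TCP pose, the force and the opening at its end, in the units of the state.
- telemetry.sense(): the state, without advancing time (a new reading comes with each control period).
- snapshot(name): name is "scene" or "top" or "wrist"; returns (picture, depth): 400x640x3 uint8, red, green, blue; 400x640 float32, mm along the optical axis (not along the pixel's ray), 0 where there is no reading.
- camera_params(name): a dict with "K" (3x3 intrinsics, pixels), "extrinsics" (4x4, takes a point from camera to world coordinates). Camera axes: x right, y down, z forward; pixel columns grow to the right and rows downward; lengths in mm; the calibration is good to about 2 mm. A picture is of the moment at which its call begins: read the wrist's pose just before it. camera_params takes no time and is no camera call; for the wrist camera it gives the pose at the moment of the call.
- job.hand_in(): hands the job in, once; it reports no verdict.
The state is a dict: "time": time; "joint_pos": joint angles; "qd": joint speeds; "joint_efforts": joint torques, N m; "tool_pos": TCP position; "tcp_rot": TCP orientation; "ft_force": force on the tool from outside, world axes, zero at the start; "wrist_torque": the same for the moment, N m; "finger_gap": finger opening in mm.
Only numpy, scipy, OpenCV 4.12 (cv2) and the standard library are available. Lean on these libraries where they do the work, as an engineer would, in place of code of your own. Each camera call takes 0.05 s, during which the arm holds its last target. There are 200 camera calls.

## Task

The ultrasonic cleaner has tripped its thermal cut-out, which only takes a reset while the clockwork timer is running: wind the timer key clockwise until it reaches its stop. Then take the blue-handled plugger from the instrument stand, put its steel end down through the yellow-ringed reset opening and press the red button at the bottom fully in; the program finishes while you are still gripping the plugger and holding the button down with it. Leave the other instruments, the powder jar and the plaster model undisturbed.

Things in the scene. Friction and masses are not known exactly. Their poses are not given: they have to be found in the camera images.
- cleaner: ultrasonic cleaner, fixed: white box 280 (x) x 240 (y) x 120 high mm; origin at the centre of its underside, z up, its front is its -x side. Its flat top is a control deck over the front 110 mm (local x -140 to -30 mm), then the steel tank lid, 15 mm above the deck, with an arched black handle up to 41 mm above the deck. Timer key at local (-85, +60) mm, reset opening at local (-85, -65) mm; the amber lamp between them stands only 8 mm proud. Nothing else stands on the deck
- timer_grip (a point): point on the timer key's vertical axis, 28 mm above the deck, at a good height to pinch its wing. The key is black: a disc of 48 mm diameter, 6 mm high, with an upright wing 46 mm long and 13 mm thick that rises to 35 mm above the deck; a white line marks one end of its top. Its axis is 54 mm from the steel rim of the tank. The point does not turn with the key
- timer (a joint): angle of the timer key in rad: 0 run down, stop at 5.2 (fully wound); grows as it is turned clockwise seen from above. At 0 the wing lies along the cleaner's x axis (white line to the cleaner's front), so the wing's direction in the world is the cleaner's yaw minus this angle. Sprung: it needs about 0.1 to 0.15 N m to wind and stays where it is left (it runs back too slowly to notice)
- reset_mouth (a point): centre of the reset opening, at deck level: a vertical round hole of 12 mm diameter with a 2 mm bevel in a black 60 mm square insert, ringed by a thin yellow ring of 28 mm outer diameter. The button's face lies 20 mm below this point, or 25 mm when fully in
- reset_button (a joint): travel of the red 10 mm button in the opening, in m: 0 out, 0.005 fully in. It springs back; 2 N starts it and 5.6 N brings it fully in; beyond that it stands on a firm stop
- stand: instrument stand, fixed wooden block 190 (x) x 60 (y) x 65 mm high; origin at the centre of its underside. Three vertical through holes of 8 mm diameter in a row along its x axis at -60, 0 and +60 mm; each holds one instrument upright, in any order
- plugger: the plugger, a loose straight steel instrument, about 30 g, hanging in the stand by its shoulder: a flat-ended steel shank of 6 mm diameter and 50 mm length, then a blue round handle of 11 mm diameter and 110 mm length; 160 mm in all. Origin at the centre of the steel tip, z along the instrument towards the handle end (up). In the stand the tip is 50 mm below the stand's top
- plugger_tip (a point): centre of the plugger's flat steel tip (its lower end)
- plugger_handle (a point): point on the axis of the plugger's blue handle, 115 mm above the tip and 45 mm below the handle's end: a good place to grip
- brush: bystander: brush in the stand, dark wooden handle with red bristles up, 172 mm long; origin at its lower end, z along it
- spatula: bystander: mixing spatula in the stand, yellow handle with a small steel blade up, 179 mm long; origin at its lower end, z along it
- jar: bystander: loose porcelain powder jar, white with a pale blue cap, 38 mm diameter, 55 mm high; origin at the centre of its underside
- model: bystander: loose plaster dental model on a round yellow base, 72 mm diameter, 40 mm high; origin at the centre of its underside

How it is judged:
By the outcome, as a careful person would: the job done as asked, in the order asked, and still so for the second after the job is handed in, while the arm keeps its last pose, push and grip.
It also fails if it takes over 72 s, if anything falls off the work surface, if the arm or the gripper's body presses on something with over 40 N, if the wrist force passes 120 N, or if a joint passes its speed limit or range.

## Working session

There is one attempt and no reset: what is moved stays moved. The work goes in short steps, Python scripts to look and compute and a shell command to move; the robot and the scene stay as the last step left them, time stands still between calls to the robot, and variables do not carry over. Pictures are saved under pics/ and viewed, about 8 in all and at most 12, crops included, and the job is handed in when it is done.

```bash
mkdir -p pics; cat > h.py <<'E'
import numpy as np, cv2
from bench import telemetry, snapshot, camera_params
from scipy.spatial.transform import Rotation as R
def snap(n):
    p=camera_params(n); im,d=snapshot(n); return im,d,np.array(p["K"]),np.array(p["extrinsics"])
def save(im,f): cv2.imwrite("pics/"+f,cv2.cvtColor(im,cv2.COLOR_RGB2BGR))
def ray(K,T,u,v,z):
    d=T[:3,:3]@np.linalg.solve(K,[u,v,1.]); o=T[:3,3]; return o+d*(z-o[2])/d[2]
def pts(d,K,T):
    v,u=np.indices(d.shape); c=np.stack([(u-K[0,2])/K[0,0]*d,(v-K[1,2])/K[1,1]*d,d],-1)
    return c@T[:3,:3].T+T[:3,3]
def st():
    s=telemetry.sense(); print(round(s["time"],2),np.round(s["tool_pos"],1),np.round(s["tcp_rot"],1),np.round(s["ft_force"],1),round(s["finger_gap"],1),np.round(s["joint_pos"],1)); return s
def tomove(target,yaw=None):
    s=telemetry.sense(); Rm=R.from_euler("xyz",s["tcp_rot"],degrees=True)
    print("shift units",np.round(Rm.inv().apply(np.array(target)-s["tool_pos"])/50,3))
    print("tool axes\n",np.round(Rm.as_matrix(),3))
E
python3 - <<'E'
from h import *
st()
for n in("scene","top"):
    im,d,K,T=snap(n); save(im,n+"0.png"); np.savez(n+"0.npz",im=im,d=d,K=K,T=T); print(n,K[0,0],T.round(2).tolist())
E
```

```text
0.0 [ 246.6 -546.4  230.2] [-179.9   -0.    24.3] [ 0.2 -0.3 -0.4] 85.1 [-70.6   7.5  85.3  -0.   87.3  -4.9]
scene 489.9443820988099 [[0.38, 0.54, -0.75, 1331.75], [0.92, -0.24, 0.3, -277.06], [-0.02, -0.81, -0.59, 742.35], [0.0, 0.0, 0.0, 1.0]]
top 432.4824629833314 [[-0.0, -0.99, 0.12, 405.0], [-1.0, 0.0, -0.02, 54.06], [0.02, -0.12, -0.99, 1048.41], [0.0, 0.0, 0.0, 1.0]]
```

View pics/scene0.png

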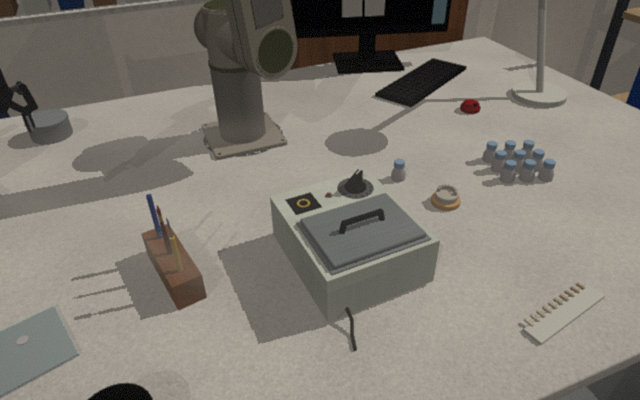

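View pics/top0.png

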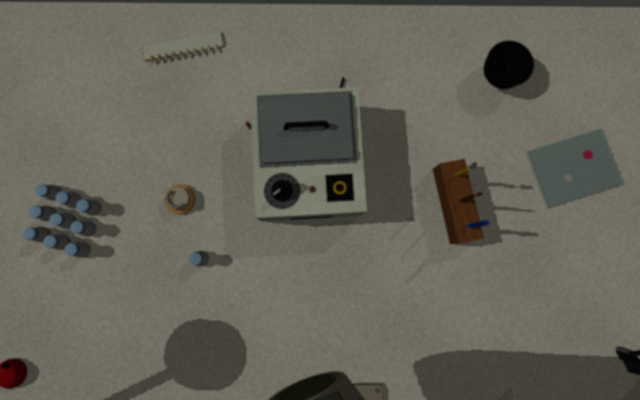

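Scene: cleaner in the middle, the stand to its right (robot's view) with the blue plugger nearest the robot. Top: key at about (282,190), reset ring (340,188), plugger handle end about (485,224), jar (200,258), model (180,199).

```bash
python3 - <<'E'
from h import *
def mask(im,f):
    h=cv2.cvtColor(im,cv2.COLOR_RGB2HSV).astype(int); return f(h[...,0],h[...,1],h[...,2])
z=np.load("top0.npz"); im,d,K,T=[z[k] for k in("im","d","K","T")]
P=pts(d,K,T)
Z=P[...,2]
# lid from height band
for nm,lo,hi,zz in(("lid",129,139,135),("deck",115,125,120),("stand",58,72,65)):
    m=((Z>lo)&(Z<hi)&(d>0)).astype(np.uint8); 
    n,l,s,c=cv2.connectedComponentsWithStats(m)
    for i in [k for k in range(1,n) if s[k,4]>250]:
        q=P[l==i]; r=cv2.minAreaRect(q[:,:2].astype(np.float32)); print(nm,s[i,4],np.round(c[i]),np.round(np.median(q[:,2]),1),np.round(r[0],1),np.round(r[1],1),round(r[2],1))
m=mask(im,lambda h,s,v:(h>18)&(h<35)&(s>130)&(v>60)); m[:, :310]=0; m[:,375:]=0
v,u=np.nonzero(m); print("ring",u.mean(),v.mean(),len(u),ray(K,T,(u.min()+u.max())/2,(v.min()+v.max())/2,120).round(1), np.median(P[m][:,2]))
b=mask(im,lambda h,s,v:(h>100)&(h<130)&(s>120)&(v>40)); b[:,:440]=0; b[:,520:]=0;b[:190]=0
v,u=np.nonzero(b); print("blue top",len(u),u.min(),u.max(),v.min(),v.max(), ray(K,T,u.max()-2,v[u>=u.max()-2].mean(),175).round(1), P[b].reshape(-1,3)[:].max(0))
big=cv2.resize(im[150:260,245:385],None,fx=5,fy=5,interpolation=cv2.INTER_CUBIC); save(cv2.convertScaleAbs(big,alpha=1.6),"top_crop.png")
s=np.load("scene0.npz"); im2,d2,K2,T2=[s[k] for k in("im","d","K","T")]
b2=mask(im2,lambda h,s,v:(h>100)&(h<130)&(s>120)&(v>40)); b2[:,:130]=0;b2[:,200:]=0;b2[:170]=0;b2[260:]=0
P2=pts(d2,K2,T2)[b2]; print("blue scene",len(P2)); P2=P2[np.abs(P2[:,2]-120)<60]
for a in(70,90,110,130,150,170): 
    q=P2[np.abs(P2[:,2]-a)<10]; print(a,np.median(q,0).round(1))
E
```

```text
lid 5756 [306. 127.] 135.5 [681.4  64.4] [150.8 199.7] 3.2
deck 6943 [310. 171.] 120.9 [631.8  61.8] [280.9 240.6] 3.1
stand 328 [519.  55.] 67.0 [ 871.5 -433.6] [113.9  83.9] 47.9
stand 2013 [461. 200.] 65.8 [ 528.8 -292.7] [190.5  62.4] 11.1
ring 339.2317073170732 187.0487804878049 82 [550.   -6.1 120. ] 121.64924951154643
blue top 75 468 488 220 226 [ 468.8 -302.2  175. ] [ 472.80928154 -297.14701837  178.31220253]
blue scene 10
70 [nan nan nan]
90 [nan nan nan]
110 [nan nan nan]
130 [ 475.4 -298.2  127.5]
150 [nan nan nan]
170 [ 473.1 -300.2  175.1]
  return _methods._mean(a, axis=axis, dtype=dtype,
  ret = um.true_divide(
```

View pics/top_crop.png

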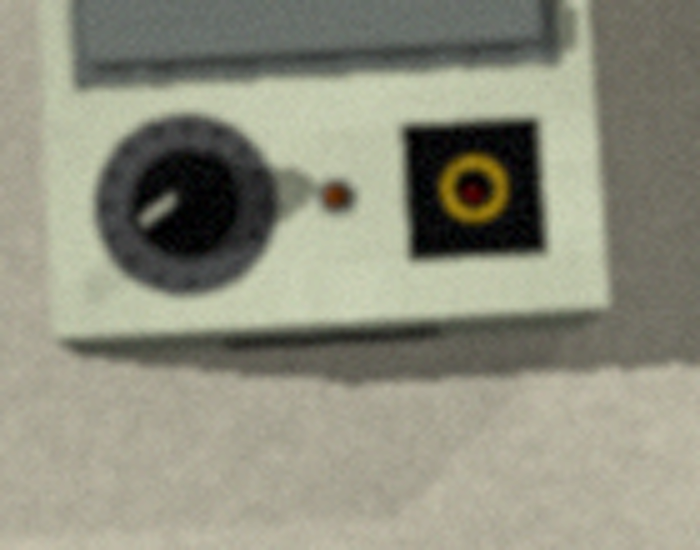

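Cleaner centre (631.8, 61.8), yaw 3.1°, deck 120.9, sizes match. Hole predicted (550.4, -7.7) against ring (550, -6.1). Key axis about (544, 117), white end pointing about 129° in the world, so the key is at about 0.9 rad. Next I move over the key for a closer look.

```bash
python3 -m jog '[[[0.9,-0.8,-0.4,0,0,0,0.5],[0.9,-0.8,-0.4,0,0,0,0.5],[0.9,-0.8,-0.2,0,0,0,0.5],[0.9,-0.8,0,0,0,0,0.5],[0.9,-0.8,0,0,0,0,0.5],[0.9,-0.8,0,0,0,0,0.5],[0.9,-0.8,0,0,0,0,0.5],[0.9,-0.8,0,0,0,0,0.5],[0.9,-0.8,0,0,0,0,0.5],[0.9,-0.8,0,0,0,0,0.5],[0.9,-0.8,0,0,0,0,0.5],[0.9,-0.8,0,0,0,0,0.5]]]' 60
python3 -m jog '[[[0,0,0,0,0,-0.029,0.5],[0,0,0,0,0,-0.029,0.5],[0,0,0,0,0,-0.029,0.5],[0,0,0,0,0,-0.029,0.5],[0,0,0,0,0,-0.029,0.5],[0,0,0,0,0,-0.029,0.5],[0,0,0,0,0,-0.029,0.5],[0,0,0,0,0,-0.029,0.5],[0,0,0,0,0,-0.029,0.5],[0,0,0,0,0,-0.029,0.5],[0,0,0,0,0,0,0.5],[0,0,0,0,0,0,0.5]]]'
python3 - <<'E'
from h import *
st(); im,d,K,T=snap("wrist"); save(im,"w1.png"); np.savez("w1.npz",im=im,d=d,K=K,T=T); print(T.round(2).tolist())
tomove([544,117,180])
E
```

```text
time: 1.6
tool_pos: [541.2, 113.0, 280.4]
tcp_rot: [180.0, 0.0, 24.3]
ft_force: [0.6, -0.3, 0.9]
finger_gap: 42.5
time: 3.1
tool_pos: [540.7, 111.0, 280.4]
tcp_rot: [-180.0, -0.0, 128.4]
ft_force: [-0.9, -0.7, 0.6]
finger_gap: 42.5
3.1 [540.7 111.  280.4] [-180.    -0.   128.4] [-0.9 -0.7  0.6] 42.5 [  6.3  -0.8  88.8  -0.   92.1 -32.2]
[[0.78, 0.59, 0.19, 490.92], [0.62, -0.75, -0.24, 174.06], [-0.0, 0.31, -0.95, 424.39], [0.0, 0.0, 0.0, 1.0]]
shift units [0.053 0.125 2.01 ]
tool axes
 [[-0.622  0.783 -0.   ]
 [ 0.783  0.622 -0.   ]
 [ 0.    -0.    -1.   ]]
```

View pics/w1.png

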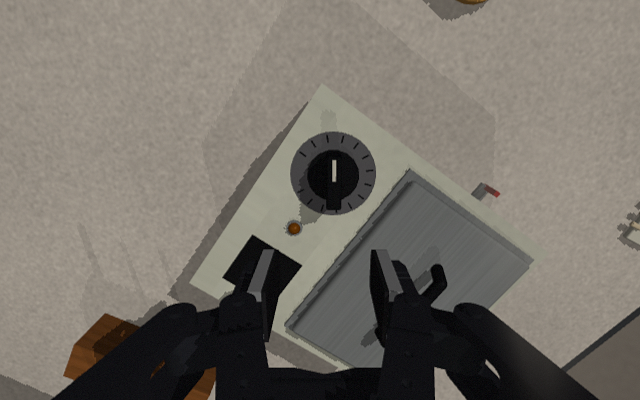

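The wrist view shows the key's dial centred at about (333,174), the white line at about (334,160–182), nearly vertical in the picture, so the jaws are close to aligned. I'll measure this exactly.

```bash
python3 - <<'E'
from h import *
z=np.load("w1.npz"); im,d,K,T=[z[k] for k in("im","d","K","T")]
P=pts(d,K,T); box=np.zeros(d.shape,bool); box[120:225,280:390]=1
w=box&(P[...,2]>148)&(P[...,2]<165); q=P[w]; r=cv2.minAreaRect(q[:,:2].astype(np.float32)); print("wing",len(q),np.median(q[:,2]),r)
g=cv2.cvtColor(im,cv2.COLOR_RGB2GRAY)
L=((g>120)&w).astype(np.uint8); L=cv2.erode(L,None) if 0 else L
v,u=np.nonzero(L); a=np.array([ray(K,T,x,y,155)[:2] for x,y in zip(u,v)]); vx,vy,cx,cy=cv2.fitLine(a.astype(np.float32),2,0,.01,.01).ravel(); print("line",len(u),np.degrees(np.arctan2(vy,vx)),cx,cy)
h=cv2.cvtColor(im,cv2.COLOR_RGB2HSV)
m=(box&(g<115)).astype(np.uint8); cs,_=cv2.findContours(m,0,2); c=max(cs,key=cv2.contourArea); e=cv2.fitEllipse(cv2.convexHull(c)); print("dial",e,ray(K,T,*e[0],121.5))
dk=box&(P[...,2]>117)&(P[...,2]<124); print("deck z",np.median(P[dk][:,2]))
hole=(h[...,0]>18)&(h[...,0]<35)&(h[...,1]>150); 
E
```

```text
wing 849 156.05361724971453 ((542.774658203125, 120.57521057128906), (12.66698169708252, 46.204551696777344), 38.46688461303711)
line 62 -51.11081 535.83405 129.75189
dial ((326.47528076171875, 179.0692901611328), (82.90314483642578, 108.76853942871094), 46.29479217529297) [541.28884289 113.18920582 121.5       ]
deck z 121.630705331614
```

Wing centre (542.8, 120.6), 12.7 × 46.2 mm, long axis 128.5°. That agrees with the top-view prediction within 3.5 mm. Key angle is about 0.95 rad, leaving about 243° to go, so two grips are needed. I descend and close.

```bash
python3 -m jog '[[[0.09,0.14,0.5,0,0,0,0.5],[0,0,0.8,0,0,0,0.5],[0,0,0.8,0,0,0,0.5],[0,0,0.6,0,0,0,0.5],[0,0,0.28,0,0,0,0.5],[0,0,0,0,0,0,0.5],[0,0,0,0,0,0,0.0],[0,0,0,0,0,0,0.0],[0,0,0,0,0,0,0.0],[0,0,0,0,0,0,0.0],[0,0,0,0,0,0,0.0],[0,0,0,0,0,0,0.0]]]' 60
python3 -c "
from h import *
s=st();print(s['wrist_torque'])"
```

```text
time: 4.65
tool_pos: [544.3, 118.7, 133.8]
tcp_rot: [179.9, 0.1, 128.7]
ft_force: [-3.1, -0.7, 6.8]
finger_gap: 11.8
4.65 [544.3 118.7 133.8] [1.799e+02 1.000e-01 1.287e+02] [-3.1 -0.7  6.8] 11.8 [  7.1   4.6  98.7  -0.   76.6 -31.6]
[-0.31482875  0.63619426 -0.01854048]
```

```bash
python3 -m jog '[[[0,0,-0.03,0,0,0.025,0],[0,0,0,0,0,0.028,0],[0,0,0,0,0,0.028,0],[0,0,0,0,0,0.028,0],[0,0,0,0,0,0.028,0],[0,0,0,0,0,0,0]]]' 60
python3 -c "
from h import *
s=st();print(s['wrist_torque'])"
```

```text
time: 5.4
tool_pos: [543.5, 118.5, 133.9]
tcp_rot: [180.0, 0.0, 79.4]
ft_force: [-3.3, -3.5, 0.5]
finger_gap: 11.7
5.4 [543.5 118.5 133.9] [180.    0.   79.4] [-3.3 -3.5  0.5] 11.7 [ 7.   4.6 98.7 -0.  76.7 17.7]
[-0.6555856   0.51908145 -0.11338794]
```

Forces are low. I continue this stroke until joint 6 is near 139°.

```bash
python3 -m jog '[[[0,0,0,0,0,0.028,0],[0,0,0,0,0,0.028,0],[0,0,0,0,0,0.028,0],[0,0,0,0,0,0.028,0],[0,0,0,0,0,0.028,0],[0,0,0,0,0,0.028,0],[0,0,0,0,0,0.028,0],[0,0,0,0,0,0.028,0],[0,0,0,0,0,0.028,0],[0,0,0,0,0,0.028,0],[0,0,0,0,0,0.028,0],[0,0,0,0,0,0,0]]]' 60
python3 -c "
from h import *
s=st();print(s['wrist_torque'])"
```

```text
time: 6.9
tool_pos: [542.8, 119.8, 133.8]
tcp_rot: [-180.0, 0.1, -31.4]
ft_force: [-7.5, 2.1, 3.4]
finger_gap: 11.5
6.9 [542.8 119.8 133.8] [-1.80e+02  1.00e-01 -3.14e+01] [-7.5  2.1  3.4] 11.5 [7.100e+00 4.600e+00 9.870e+01 1.000e-01 7.680e+01 1.285e+02]
[ 0.2809542   1.31497457 -0.03219574]
```

Turned 160°, about 83° left. I release, lift, turn back a half turn and take a wrist look.

```bash
python3 -m jog '[[[0,0,0,0,0,0,0.5],[0,0,0,0,0,0,0.5],[0,0,0,0,0,0,0.5],[0,0,-0.8,0,0,0,0.5],[0,0,-0.8,0,0,-0.028,0.5],[0,0,0,0,0,-0.028,0.5],[0,0,0,0,0,-0.028,0.5],[0,0,0,0,0,-0.028,0.5],[0,0,0,0,0,-0.028,0.5],[0,0,0,0,0,-0.028,0.5],[0,0,0,0,0,-0.028,0.5],[0,0,0,0,0,-0.028,0.5]]]' 60
python3 -m jog '[[[0,0,0,0,0,-0.028,0.5],[0,0,0,0,0,-0.028,0.5],[0,0,0,0,0,-0.028,0.5],[0,0,0,0,0,-0.028,0.5],[0,0,0,0,0,-0.028,0.5],[0,0,0,0,0,-0.028,0.5],[0,0,0,0,0,-0.028,0.5],[0,0,0,0,0,-0.028,0.5],[0,0,0,0,0,-0.028,0.5],[0,0,0,0,0,-0.028,0.5],[0,0,0,0,0,0,0.5]]]' 60
python3 - <<'E'
from h import *
im,d,K,T=snap("wrist"); save(im,"w2.png"); st()
P=pts(d,K,T); box=np.zeros(d.shape,bool); v,u=np.indices(d.shape)
q=P[(P[...,2]>148)&(P[...,2]<160)&(np.hypot(P[...,0]-543,P[...,1]-119)<30)]; r=cv2.minAreaRect(q[:,:2].astype(np.float32)); print("wing",len(q),r)
g=cv2.cvtColor(im,cv2.COLOR_RGB2GRAY); w=(P[...,2]>148)&(P[...,2]<160)&(np.hypot(P[...,0]-543,P[...,1]-119)<24)&(g>120); print(P[w].mean(0),w.sum())
E
```

```text
time: 8.4
tool_pos: [543.7, 118.9, 213.4]
tcp_rot: [180.0, -0.0, 49.5]
ft_force: [0.6, -0.2, -0.3]
finger_gap: 42.4
time: 9.78
tool_pos: [543.7, 118.9, 213.3]
tcp_rot: [180.0, 0.0, 149.9]
ft_force: [0.7, 0.2, -0.1]
finger_gap: 42.7
9.82 [543.6 118.9 213.3] [180.    0.  149.7] [ 0.2 -0.  -0.8] 42.1 [  7.1   1.2  93.7   0.   85.  -52.7]
wing 1365 ((542.4967651367188, 120.40271759033203), (12.980194091796875, 45.911964416503906), 58.46863555908203)
[552.80895227 114.06699343 156.86501243] 104
```

The white end now points at -31°, so the key is at about 214° of 298°. I regrip and wind in the same direction, watching for the stop.

```bash
python3 -m jog '[[[0,0,0.7,0,0,0.004,0.5],[0,0,0.7,0,0,0,0.5],[0,0,0.18,0,0,0,0.5],[0,0,0,0,0,0,0],[0,0,0,0,0,0,0],[0,0,0,0,0,0,0],[0,0,0,0,0,0,0],[0,0,0,0,0,0,0],[0,0,0,0,0,0.025,0],[0,0,0,0,0,0.028,0],[0,0,0,0,0,0.028,0],[0,0,0,0,0,0.028,0]]]' 60
python3 -m jog '[[[0,0,0,0,0,0.028,0],[0,0,0,0,0,0.028,0],[0,0,0,0,0,0.028,0],[0,0,0,0,0,0.014,0],[0,0,0,0,0,0,0]]]' 60
python3 -c "
from h import *
s=st();print(s['wrist_torque'])"
```

```text
time: 11.32
tool_pos: [544.0, 118.5, 136.0]
tcp_rot: [179.9, 0.1, 108.9]
ft_force: [-5.4, -3.6, 8.7]
finger_gap: 11.4
time: 11.95
tool_pos: [543.4, 118.5, 136.0]
tcp_rot: [180.0, 0.0, 73.9]
ft_force: [-8.6, -4.0, 11.2]
finger_gap: 11.8
11.95 [543.4 118.5 136. ] [180.    0.   73.9] [-8.6 -4.  11.2] 11.8 [ 7.1  4.5 98.6 -0.  76.9 23.2]
[-0.69039696  1.50954906 -0.01907896]
```

```bash
for i in 1 2 3 4; do python3 -m jog '[[[0,0,0,0,0,0.012,0],[0,0,0,0,0,0,0]]]' 60 >/dev/null; python3 -c "
from h import *
s=st();print(np.round(s['wrist_torque'],2))"; done
```

```text
12.2 [543.4 118.5 136. ] [180.    0.   69.6] [-8.3 -4.2 10.7] 11.6 [ 7.1  4.5 98.6 -0.  76.9 27.5]
[-0.67  1.52 -0.06]
12.45 [543.3 118.6 135.9] [180.    0.   65.2] [-9.9 -2.8 11.5] 12.0 [ 7.1  4.5 98.6 -0.  76.9 31.8]
[-0.61  1.58  0.01]
12.7 [543.3 118.6 136. ] [1.80e+02 1.00e-01 6.11e+01] [-9.2 -4.9 11.7] 11.5 [ 7.1  4.5 98.6 -0.1 76.9 36. ]
[-0.73  1.55  1.78]
12.95 [543.3 118.6 136.1] [1.799e+02 1.000e-01 5.680e+01] [-9.2 -4.6 11.7] 11.7 [ 7.1  4.5 98.6 -0.1 76.9 40.3]
[-0.83  1.66  3.04]
```

The stop shows up at yaw about 65° (predicted 65.2°), with torque rising to 3 N m. I open, lift and take the top picture to verify the key.

```bash
python3 -m jog '[[[0,0,0,0,0,0,0.5],[0,0,0,0,0,0,0.5],[0,0,0,0,0,0,0.5],[0,0,-0.8,0,0,0,0.5],[0,0,-0.9,0,0,0,0.5],[0,0,-0.9,0,0,0,0.5],[0,0,-0.7,0,0,0.025,0.5],[0,0,0,0,0,0.028,0.5],[0,0,0,0,0,0.028,0.5],[0,0,0,0,0,0.028,0.5],[0,0,0,0,0,0.015,0.5],[0,0,0,0,0,0,0.5]]]' 60
python3 - <<'E'
from h import *
s=st(); im,d,K,T=snap("wrist"); save(im,"w3.png"); np.savez("w3.npz",im=im,d=d,K=K,T=T)
P=pts(d,K,T); g=cv2.cvtColor(im,cv2.COLOR_RGB2GRAY)
near=np.hypot(P[...,0]-543,P[...,1]-119)<30; w=(P[...,2]>148)&(P[...,2]<160)&near
r=cv2.minAreaRect(P[w][:,:2].astype(np.float32)); print("wing",w.sum(),r)
l=w&(g>120)&(np.hypot(P[...,0]-543,P[...,1]-119)<22); print(P[l].mean(0)-[543,119,0],l.sum())
h=cv2.cvtColor(im,cv2.COLOR_RGB2HSV); m=((h[...,0]>18)&(h[...,0]<35)&(h[...,1]>140)&(np.hypot(P[...,0]-550,P[...,1]+7)<25)).astype(np.uint8)
cs,_=cv2.findContours(m,0,2)
if cs:
    c=max(cs,key=cv2.contourArea); e=cv2.fitEllipse(c); print("ring",e,ray(K,T,*e[0],120.5),P[m>0].mean(0))
tomove([470,-304,300])
E
```

```text
time: 14.45
tool_pos: [543.6, 118.8, 299.1]
tcp_rot: [-180.0, 0.0, 12.1]
ft_force: [-0.6, 0.6, 0.2]
finger_gap: 43.0
14.45 [543.6 118.8 299.1] [-180.     0.    12.1] [-0.6  0.6  0.2] 43.0 [ 7.1 -0.3 86.4  0.  94.  85. ]
wing 791 ((543.5567626953125, 120.52511596679688), (46.11660385131836, 13.40057373046875), 65.17023468017578)
[ -4.98793174  -9.62677619 156.59458802] 58
ring ((446.9158630371094, 193.43678283691406), (25.5682430267334, 28.612258911132812), 53.603206634521484) [549.47593292  -5.09928734 120.5       ] [549.81158309  -4.08302516 122.26485722]
shift units [-3.218  7.958 -0.018]
tool axes
 [[ 0.978  0.211 -0.   ]
 [ 0.211 -0.978 -0.   ]
 [-0.    -0.    -1.   ]]
```

View pics/w3.png

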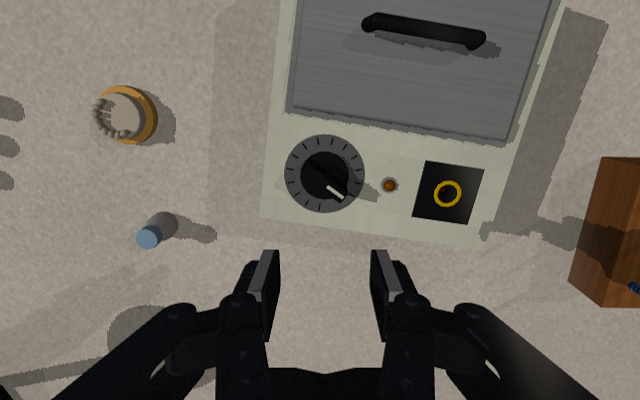

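The white end points at -115°, so the key is at 5.2 rad: fully wound. The picture shows the ring at (447,193), which agrees within 2 mm with the hole at (550, -6.4) from the key geometry. Jar and model are untouched. Next I go over the plugger.

```bash
python3 -m jog '[[[-0.4,0.995,0,0,0,0,0.6],[-0.4,0.995,0,0,0,0,0.6],[-0.4,0.995,0,0,0,0,0.6],[-0.4,0.995,0,0,0,0,0.6],[-0.4,0.995,0,0,0,0,0.6],[-0.4,0.995,0,0,0,0,0.6],[-0.4,0.995,0,0,0,0,0.6],[-0.42,0.995,0,0,0,0.003,0.6],[0,0,0,0,0,0,0.6],[0,0,0,0,0,0,0.6]]]' 60
python3 - <<'E'
from h import *
s=st(); im,d,K,T=snap("wrist"); save(im,"w4.png"); np.savez("w4.npz",im=im,d=d,K=K,T=T)
P=pts(d,K,T); h=cv2.cvtColor(im,cv2.COLOR_RGB2HSV)
b=(h[...,0]>100)&(h[...,0]<130)&(h[...,1]>120)&(np.hypot(P[...,0]-470,P[...,1]+304)<40)
v,u=np.nonzero(b); print(len(u),u.min(),u.max(),v.min(),v.max())
for a in range(70,185,15):
    q=P[b&(np.abs(P[...,2]-a)<7.5)]; print(a,len(q),np.median(q,0).round(1) if len(q) else "")
t=b&(P[...,2]>172); 
if t.any(): c=np.argwhere(t).mean(0); print("top px",c,ray(K,T,c[1],c[0],175).round(1))
o=(P[...,2]>90)&(P[...,0]>490)&(P[...,0]<640)&(P[...,1]<-250)&(P[...,1]>-330)&(d>0)
print("others max z",P[o][:,2].max() if o.any() else None)
tomove([470,-304,200])
E
```

```text
time: 15.75
tool_pos: [469.0, -303.8, 299.0]
tcp_rot: [-180.0, -0.0, 11.0]
ft_force: [0.2, 1.0, 0.2]
finger_gap: 51.1
15.75 [ 469.  -303.8  299. ] [-180.   -0.   11.] [0.2 1.  0.2] 51.1 [-38.2   0.   86.    0.   94.   40.8]
1225 204 454 159 399
70 0 
85 11 [ 474.9 -299.6   89.1]
100 27 [ 474.8 -299.7  100. ]
115 34 [ 474.8 -300.2  114.9]
130 38 [ 474.7 -300.3  131.5]
145 38 [ 474.7 -299.8  144.7]
160 50 [ 474.8 -300.   160.4]
175 153 [ 471.3 -300.9  175.9]
top px [328.46673287 330.87487587] [ 333.  -335.1  175. ]
others max z 389.83477984941663
shift units [0.01  0.02  1.983]
tool axes
 [[ 0.981  0.192  0.   ]
 [ 0.192 -0.981  0.001]
 [ 0.    -0.001 -1.   ]]
```

View pics/w4.png

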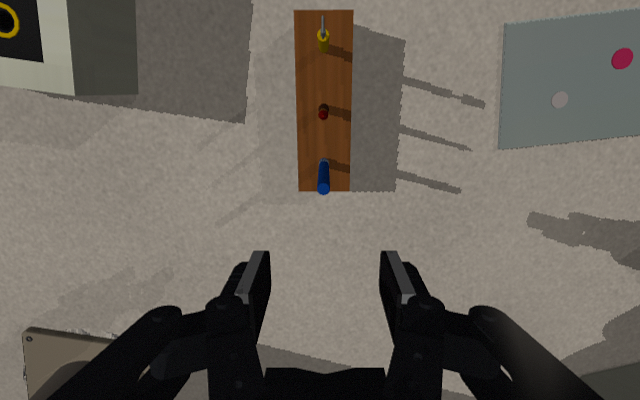

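The plugger is at pixel (323,177), brush (323,112), spatula (323,40). Axis about (470.2, -302.5), from top, stand and wrist views within 2 mm. First a check on how high the neighbours stand.

```bash
python3 - <<'E'
from h import *
z=np.load("w4.npz"); d,K,T=z["d"],z["K"],z["T"]; P=pts(d,K,T)
print("cam",T[:3,3].round(0))
for v0,v1 in((95,125),(10,60),(150,200)):
    q=P[v0:v1,305:340].reshape(-1,3); q=q[q[:,2]>80]; i=np.argsort(q[:,2])[-8:]; print(np.median(q[i],0).round(1))
E
```

```text
cam [ 546. -288.  443.]
[ 546.4 -287.9  443. ]
[ 564.5 -283.7  319.9]
[ 546.4 -287.9  443. ]
```

```bash
python3 -m jog '[[[0.03,-0.02,0.5,0,0,0,0.6],[0,0,0.6,0,0,0,0.6],[0,0,0.5,0,0,0,0.6],[0,0,0,0,0,0,0.6]]]' 60
```

```text
time: 16.3
tool_pos: [469.7, -300.3, 217.0]
tcp_rot: [-179.8, 0.2, 11.1]
ft_force: [-0.4, 0.4, -0.2]
finger_gap: 51.2
```

```bash
python3 - <<'E'
from h import *
z=np.load("w4.npz"); d,K,T=z["d"],z["K"],z["T"]; P=pts(d,K,T)
for v0,v1 in((95,125),(10,60),(150,200)):
    q=P[v0:v1,305:340][d[v0:v1,305:340]>0]; q=q[(q[:,2]>80)&(q[:,2]<290)]; i=np.argsort(q[:,2])[-8:]; print(np.median(q[i],0).round(1))
st(); tomove([470.2,-302.5,111])
E
```

```text
[ 529.3 -289.7  187.3]
[ 589.4 -278.2  196. ]
[ 470.8 -299.9  177.4]
16.3 [ 469.7 -300.3  217. ] [-179.8    0.2   11.1] [-0.4  0.4 -0.2] 51.2 [-37.9   1.6  93.    0.   85.7  41. ]
shift units [0.006 0.052 2.119]
tool axes
 [[ 0.981  0.193 -0.003]
 [ 0.193 -0.981  0.003]
 [-0.003 -0.003 -1.   ]]
```

Neighbours top out at 187 and 196 mm, 60 mm or more to the side, so they clear the body. I descend and grip.

```bash
python3 -m jog '[[[0,0,0.5,0,0,0,0.6],[0,0,0.6,0,0,0,0.6],[0,0,0.6,0,0,0,0.6],[0,0,0.42,0,0,0,0.6],[0,0,0,0,0,0,0.6],[0,0,0,0,0,0,0.6]]]' 60
python3 -c "
from h import *
st(); tomove([470.2,-302.5,111])"
```

```text
time: 17.05
tool_pos: [471.5, -302.9, 115.3]
tcp_rot: [179.9, -0.1, 11.0]
ft_force: [0.2, 0.3, 0.1]
finger_gap: 51.4
17.05 [ 471.5 -302.9  115.3] [ 1.799e+02 -1.000e-01  1.100e+01] [0.2 0.3 0.1] 51.4 [-38.    6.1  99.1   0.   74.6  41. ]
shift units [-0.025 -0.014  0.086]
tool axes
 [[ 0.982  0.191  0.002]
 [ 0.191 -0.982 -0.001]
 [ 0.002  0.002 -1.   ]]
```

```bash
python3 -m jog '[[[0,0,0.06,0,0,0,0.3],[0,0,0,0,0,0,0.3],[0,0,0,0,0,0,0],[0,0,0,0,0,0,0],[0,0,0,0,0,0,0],[0,0,0,0,0,0,0],[0,0,0,0,0,0,0],[0,0,0,0,0,0,0]]]' 60
python3 -c "
from h import *
st()"
python3 -m jog '[[[0,0,-0.3,0,0,0,0],[0,0,-0.5,0,0,0,0],[0,0,-0.9,0,0,0,0],[0,0,-0.9,0,0,0,0],[0,0,-0.9,0,0,0,0],[0,0,-0.4,0,0,0,0],[0,0,0,0,0,0,0],[0,0,0,0,0,0,0]]]' 60
python3 - <<'E'
from h import *
st(); im,d,K,T=snap("scene"); np.savez("s5.npz",im=im,d=d,K=K,T=T)
P=pts(d,K,T); h=cv2.cvtColor(im,cv2.COLOR_RGB2HSV)
b=(h[...,0]>100)&(h[...,0]<130)&(h[...,1]>110)&(np.hypot(P[...,0]-470,P[...,1]+303)<50)
v,u=np.nonzero(b); print(len(u)); 
cu,cv_=(int(np.median(u)),int(np.median(v))) if len(u) else (150,180)
y0,x0=max(cv_-60,0),max(cu-80,0)
save(cv2.resize(im[y0:y0+140,x0:x0+180],None,fx=4,fy=4,interpolation=cv2.INTER_CUBIC),"s5.png"); print(x0,y0)
tomove([550,-6.4,300])
E
```

```text
time: 18.05
tool_pos: [470.6, -302.8, 110.6]
tcp_rot: [180.0, -0.0, 11.0]
ft_force: [-1.4, 1.0, 5.4]
finger_gap: 9.5
18.05 [ 470.6 -302.8  110.6] [180.  -0.  11.] [-1.4  1.   5.4] 9.5 [-38.    6.4  99.4  -0.   74.2  41. ]
time: 19.05
tool_pos: [469.7, -302.1, 302.8]
tcp_rot: [-179.9, 0.1, 11.0]
ft_force: [-0.6, -0.5, -0.2]
finger_gap: 9.5
19.05 [ 469.7 -302.1  302.8] [-1.799e+02  1.000e-01  1.100e+01] [-0.6 -0.5 -0.2] 9.5 [-38.    0.1  85.5  -0.   94.5  41. ]
17
44 48
shift units [ 2.703 -5.499  0.059]
tool axes
 [[ 0.982  0.19  -0.003]
 [ 0.19  -0.982  0.003]
 [-0.003 -0.003 -1.   ]]
```

View pics/s5.png

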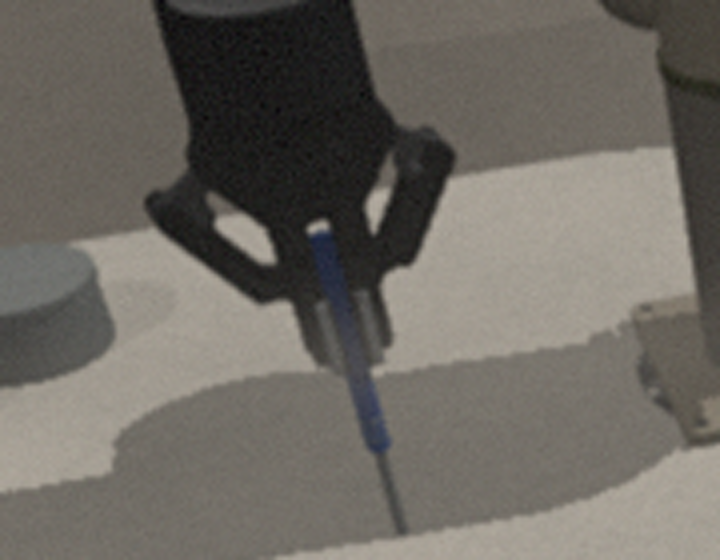

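The plugger is held near mid-handle, top at about (320,235) in the crop and tip at about (403,530). It may lean slightly, so I measure axis and tip across the two fixed views.

```bash
python3 - <<'E'
from h import *
z=np.load("s5.npz"); K,T=z["K"],z["T"]
def proj(K,T,p): c=np.linalg.inv(T)@np.append(p,1.); q=K@c[:3]; return (q/q[2])[:2]
s=st(); x,y,zz=s["tool_pos"]
tip=np.array([x,y,zz+19-115.]); top=tip+[0,0,160]
print("scene expect tip/top",proj(K,T,tip).round(1),proj(K,T,top).round(1),"seen tip",[44+403/4,48+530/4],"top",[44+318/4,48+232/4])
im,d,Kt,Tt=snap("top"); np.savez("t5.npz",im=im,d=d,K=Kt,T=Tt)
et,ep=proj(Kt,Tt,tip),proj(Kt,Tt,top); print("top expect tip/top",et.round(1),ep.round(1))
c=((et+ep)/2).astype(int); y0,x0=c[1]-55,c[0]-70
save(cv2.convertScaleAbs(cv2.resize(im[y0:y0+110,x0:x0+140],None,fx=5,fy=5,interpolation=cv2.INTER_CUBIC),alpha=1.6),"t5.png"); print(x0,y0)
E
```

```text
19.1 [ 469.6 -302.   302.4] [-179.8    0.2   11. ] [ 0.2  0.  -0.1] 9.5 [-38.    0.2  85.5   0.   94.5  41. ]
scene expect tip/top [143.9 182. ] [123.  106.9] seen tip [144.75, 180.5] top [123.5, 106.0]
top expect tip/top [492.3 220.4] [533.8 212.6]
443 161
```

View pics/t5.png

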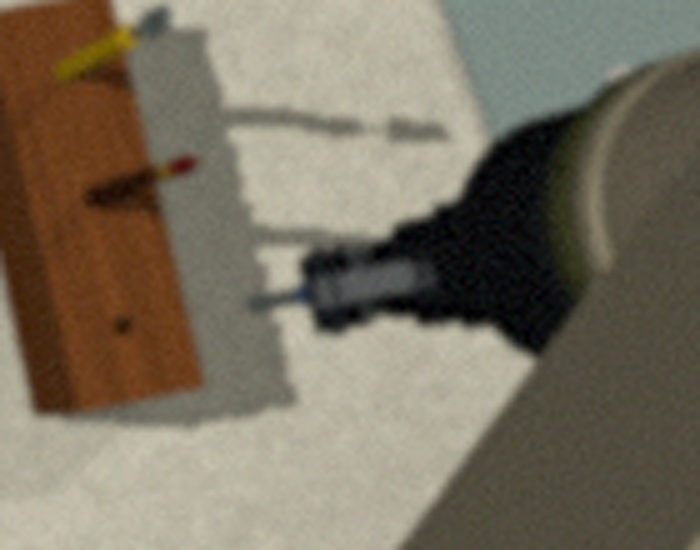

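Measured tip is within about 2 mm of its expected place under the TCP, in both views, and upright, with the other instruments in place. I carry it over the opening.

```bash
python3 -m jog '[[[0.2,-0.4,0,0,0,0,0],[0.45,-0.9,0,0,0,0,0],[0.45,-0.9,0,0,0,0,0],[0.45,-0.9,0,0,0,0,0],[0.45,-0.9,0,0,0,0,0],[0.4,-0.9,0,0,0,0,0],[0.3,-0.6,0,0,0,0,0],[0,0,0.6,0,0,0,0],[0,0,0.4,0,0,0,0],[0,0,0,0,0,0,0],[0,0,0,0,0,0,0]]]' 60
python3 - <<'E'
from h import *
s=st(); 
for n in("scene","top"):
    im,d,K,T=snap(n); np.savez(n+"6.npz",im=im,d=d,K=K,T=T)
    c=np.linalg.inv(T)@[550,-6.4,140,1]; q=K@c[:3]; q=(q/q[2])[:2].astype(int); x0,y0=q[0]-40,q[1]-50
    print(n,x0,y0); 
    big=cv2.convertScaleAbs(cv2.resize(im[y0:y0+80,x0:x0+80],None,fx=5,fy=5,interpolation=cv2.INTER_CUBIC),alpha=1.5)
    out=big if n=="scene" else np.hstack([out,big])
save(out,"both6.png")
tomove([550,-6.4,250])
E
```

```text
time: 20.52
tool_pos: [550.7, -7.5, 255.6]
tcp_rot: [180.0, -0.0, 10.9]
ft_force: [-0.2, -0.5, -0.0]
finger_gap: 9.5
20.52 [550.7  -7.5 255.6] [180.   -0.   10.9] [-0.2 -0.5 -0. ] 9.5 [-6.1 -0.7 91.2 -0.  89.5 73. ]
scene 261 145
top 299 135
shift units [-0.02  -0.026  0.131]
tool axes
 [[ 0.982  0.189  0.002]
 [ 0.189 -0.982 -0.   ]
 [ 0.002  0.001 -1.   ]]
```

View pics/both6.png

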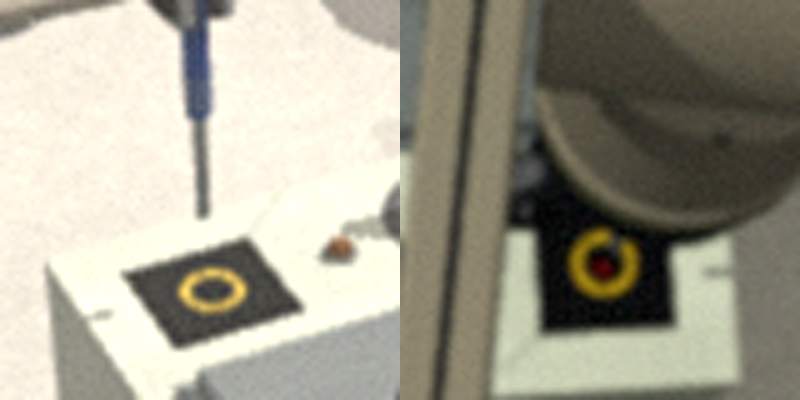

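The scene crop shows the tip at (203,215) above the ring centred at (213,290). In the top crop the ring is at (605,263) with the tip at about (620,243). I compare tip and ring within each camera.

```bash
python3 - <<'E'
from h import *
for n,x0,y0,tip,ring in(("scene",261,145,(203,214),(213,291)),("top",299,135,(220,243),(205,263))):
    z=np.load(n+"6.npz"); im,K,T=z["im"],z["K"],z["T"]
    h=cv2.cvtColor(im,cv2.COLOR_RGB2HSV); m=((h[...,0]>18)&(h[...,0]<35)&(h[...,1]>120)).astype(np.uint8)
    k=np.zeros_like(m); k[y0:y0+80,x0:x0+80]=m[y0:y0+80,x0:x0+80]
    cs,_=cv2.findContours(k,0,2); c=max(cs,key=cv2.contourArea); e=cv2.fitEllipse(c)
    r=ray(K,T,*e[0],120.5)
    f=lambda p:(x0+(p[0]+.5)/5-.5,y0+(p[1]+.5)/5-.5)
    print(n,"ring",np.round(e[0],1),f(ring),r.round(1))
    for zt in(156,160): print("  tip at",zt,ray(K,T,*f(tip),zt).round(1), "tip-ring",(ray(K,T,*f(tip),zt)-r)[:2].round(1))
E
```

```text
scene ring [303.  202.5] (303.2, 202.8) [548.1  -3.5 120.5]
  tip at 156 [542.4  -3.9 156. ] tip-ring [-5.7 -0.4]
  tip at 160 [547.8  -5.8 160. ] tip-ring [-0.3 -2.3]
top ring [339.3 187.3] (339.6, 187.2) [549.2  -6.7 120.5]
  tip at 156 [552.4 -11.4 156. ] tip-ring [ 3.2 -4.7]
  tip at 160 [551.8 -11.1 160. ] tip-ring [ 2.6 -4.4]
```

The top-view tip is half hidden, so I lower the tip to about 10 mm above the ring with a small shift, and compare again where parallax is small.

```bash
python3 -m jog '[[[-0.01,-0.04,0.3,0,0,0,0],[0,0,0.25,0,0,0,0],[0,0,0,0,0,0,0],[0,0,0,0,0,0,0]]]' 60
python3 - <<'E'
from h import *
s=st(); 
for n in("scene","top"):
    im,d,K,T=snap(n); np.savez(n+"7.npz",im=im,d=d,K=K,T=T)
    c=np.linalg.inv(T)@[550,-6.4,125,1]; q=K@c[:3]; q=(q/q[2])[:2].astype(int); x0,y0=q[0]-20,q[1]-20
    p=np.array(s["tool_pos"])+[0,0,19-115]; c=np.linalg.inv(T)@np.append(p,1); e=K@c[:3]
    print(n,x0,y0,"expected tip",(e/e[2])[:2].round(1)) 
    big=cv2.convertScaleAbs(cv2.resize(im[y0:y0+40,x0:x0+40],None,fx=10,fy=10,interpolation=cv2.INTER_CUBIC),alpha=1.8)
    out=big if n=="scene" else np.hstack([out,big])
save(out,"both7.png")
E
```

```text
time: 21.12
tool_pos: [549.7, -5.1, 227.6]
tcp_rot: [-180.0, 0.0, 11.0]
ft_force: [-0.1, 0.7, 0.3]
finger_gap: 9.5
21.12 [549.7  -5.1 227.6] [-180.    0.   11.] [-0.1  0.7  0.3] 9.5 [-5.9 -0.2 93.6 -0.  86.6 73.2]
scene 281 181 expected tip [302.4 198.9]
top 319 166 expected tip [338.9 186.3]
```

View pics/both7.png

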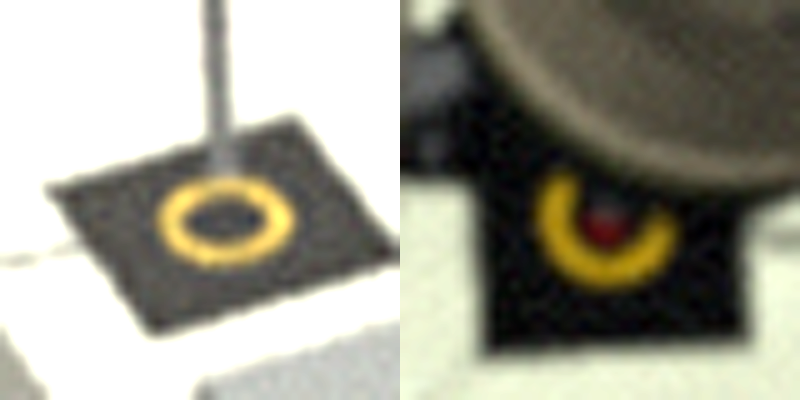

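The scene view puts the tip's foot within about 1 mm of the ring centre: the shank meets the deck at about (225,220), ring centre (227,221). The top view agrees within about 3 mm; hole plus bevel captures ±5 mm. I descend slowly, checking forces.

```bash
for i in 1 2 3; do python3 -m jog '[[[0,0,0.07,0,0,0,0],[0,0,0.07,0,0,0,0],[0,0,0,0,0,0,0]]]' 60 >/dev/null; python3 -c "
from h import *
s=st();print(np.round(s['wrist_torque'],2))"; done
```

```text
21.6 [549.5  -5.1 220.2] [-180.    0.   11.] [-1.1  0.3  0. ] 9.5 [-5.9  0.  94.2  0.  85.8 73.2]
[-0.05 -0.02  0.03]
21.98 [549.5  -5.1 213.2] [-180.    0.   11.] [-0.1 -0.4  0.1] 9.5 [-5.9  0.2 94.7  0.  85.1 73.2]
[ 0.02 -0.02 -0.03]
22.35 [549.4  -5.1 206.2] [-180.    0.   11.] [-0.1  0.2 -0.4] 9.3 [-5.9  0.4 95.3 -0.  84.4 73.2]
[-0.03 -0.   -0.05]
```

The shank is in with no side force. Now down to the button, then push in small steps watching Fz.

```bash
python3 -m jog '[[[0,0,0.06,0,0,0,0],[0,0,0.06,0,0,0,0],[0,0,0,0,0,0,0]]]' 80 >/dev/null; python3 -c "
from h import *
st()"; for i in 1 2 3 4; do python3 -m jog '[[[0,0,0.02,0,0,0,0],[0,0,0.02,0,0,0,0],[0,0,0,0,0,0,0]]]' 80 >/dev/null; python3 -c "
from h import *
st()"; done
```

```text
22.73 [549.5  -5.1 200.3] [-180.    0.   11.] [-0.6 -0.1 -0.4] 8.9 [-5.9  0.6 95.7 -0.  83.7 73.2]
23.1 [549.7  -5.1 198.6] [-180.    0.   11.] [ 0.7  0.8 -1. ] 9.3 [-5.9  0.7 95.8  0.  83.5 73.2]
23.48 [549.7  -5.1 196.6] [-180.    0.   11.] [-0.   0.3 -0.6] 9.1 [-5.9  0.8 95.9  0.  83.3 73.2]
23.85 [549.9  -5.1 194.9] [180.  -0.  11.] [-0.4 -0.7  1.6] 9.1 [-5.9  0.8 96.   0.  83.1 73.2]
24.23 [549.9  -5.1 192.8] [180.  -0.  11.] [-0.5  0.   2.4] 9.0 [-5.9  0.9 96.2  0.  82.9 73.2]
```

```bash
for i in 1 2 3 4; do python3 -m jog '[[[0,0,0.02,0,0,0,0],[0,0,0,0,0,0,0],[0,0,0,0,0,0,0]]]' 80 >/dev/null; python3 -c "
from h import *
st()"; done
```

```text
24.6 [549.9  -5.1 191.8] [180.  -0.  11.] [-0.2  0.   4.5] 8.9 [-5.9  0.9 96.3  0.  82.8 73.2]
24.98 [549.9  -5.1 190.8] [180.  -0.  11.] [-0.5 -0.5  4.7] 9.2 [-5.9  1.  96.3  0.  82.7 73.2]
25.35 [550.1  -5.1 190.5] [ 1.8e+02 -1.0e-01  1.1e+01] [-0.6  0.3  8.5] 8.6 [-5.9  1.  96.4  0.  82.6 73.2]
25.73 [550.4  -5.1 190.3] [ 1.8e+02 -1.0e-01  1.1e+01] [-2.1 -0.3 12.7] 9.5 [-5.9  1.  96.4  0.  82.5 73.2]
```

The force steepens at z 190.5: the firm stop. One more step for margin, then check that it holds.

```bash
python3 -m jog '[[[0,0,0.02,0,0,0,0],[0,0,0.01,0,0,0,0],[0,0,0,0,0,0,0],[0,0,0,0,0,0,0],[0,0,0,0,0,0,0],[0,0,0,0,0,0,0],[0,0,0,0,0,0,0],[0,0,0,0,0,0,0]]]' 80
python3 - <<'E'
from h import *
st()
im,d,K,T=snap("scene"); save(cv2.resize(im[90:290,110:430],None,fx=2.5,fy=2.5,interpolation=cv2.INTER_CUBIC),"fin.png"); st()
E
```

```text
time: 26.72
tool_pos: [551.0, -5.1, 190.1]
tcp_rot: [179.9, -0.2, 11.0]
ft_force: [-2.5, 0.8, 19.0]
finger_gap: 9.3
26.73 [551.   -5.1 190.1] [179.9  -0.2  11. ] [-2.5  0.8 19. ] 9.3 [-5.9  1.  96.4  0.  82.4 73.2]
26.77 [551.   -5.1 190.1] [179.9  -0.2  11. ] [-2.9  0.3 18.5] 9.3 [-5.9  1.  96.4  0.  82.4 73.2]
```

View pics/fin.png

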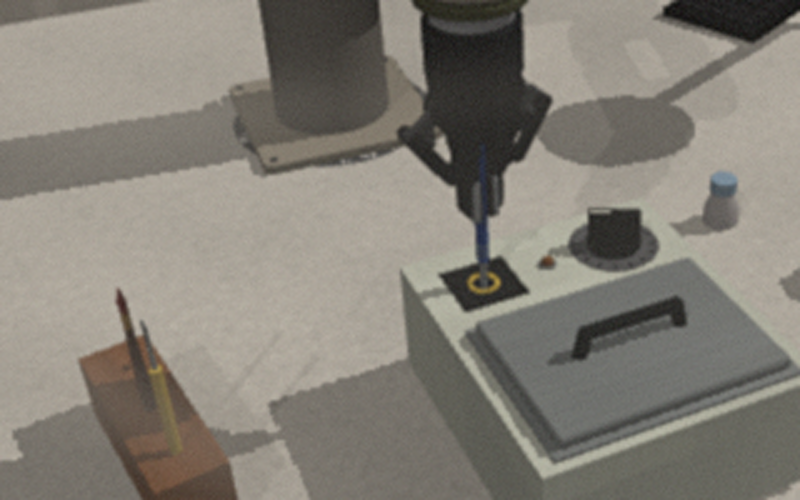

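The plugger stands in the yellow ring at (484,283), the key is wound, and the brush and spatula are in the stand with the jar in its place. Force is steady at 19 N.

```bash
python3 -c "
from h import *
from bench import job
job.hand_in(); st()"
```

```text
the job is handed in; nothing more can be done
the job is handed in; nothing more can be done
```

I wound the timer key to its stop in two grips, then took the plugger from the stand. Its steel end went through the reset opening, and I handed the job in at about 27 s with the button still pressed.

- **Timer key:** the wrist picture put the wing at 65.2°, which matches 5.2 rad (fully wound). Wrist torque also rose to 3 N m at that angle.
- **Plugger and button:** the shank went in with no side force. The button began to resist at a TCP height of about 195 mm and met its firm stop at about 190.5 mm, matching its 5 mm travel. The last readings were a steady 18.5–19 N push, with the plugger gripped at 80 N and a finger gap of 9.3 mm.
- **Other items:** the last picture shows the brush, spatula and jar in place. The plaster model was outside that crop, but it stood undisturbed in the wrist picture taken after winding, and the arm did not go near it after that.
- **Disagreements:** the camera views differed by 2–3 mm on the key, tip and ring positions, so I relied on force feedback for the insertion. The hand-in gave no verdict, and I could not take a state reading after it.

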